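# Trip-test the worktop socket block

## Task

Do the monthly trip test on the socket block: first switch off the socket that the black battery charger is plugged into (press the end of its red rocker next to the charger), then press the yellow test button so that the blue reset button pops up, press the blue button back down until it stays in, and last switch the charger's socket on again with the other end of its rocker. Press each one lightly with the fingertips, in that order. Grasp and lift nothing: the charger stays plugged in, the other two red rockers stay off, and the things lying about stay where they are.

Things in the scene. Friction and masses are not known exactly. Their poses are not given: they have to be found in the camera images.
- socket_block: Block screwed to the worktop: grey base 158 x 296 x 20 mm (x, y, z), end cheeks 44 mm high, screw lugs. Four white modules 150 x 72 mm stand on it side by side along y, in any order, faces 42 mm above the worktop: three sockets, each with a red rocker, and the trip module. Origin: centre of its underside; x points from the rockers and yellow button (near) to the sockets and blue button (far).
- charger_rocker (a joint): Red rocker switch (37 mm along the block's x, 24 mm wide, dished) in front of the charger's socket; its pivot line lies along the block's y. Positive (0.13 to 0.16 rad) = on (near end in, far end standing up), the same negative = off (far end, next to the charger, in). Snap action: about 4 N on the raised end, and past level it jumps over by itself and stays.
- charger_off_end (a point): On top of that rocker, 14 mm from its pivot, at the far end (next to the charger): press down here to switch off. Moves with the rocker: about 51 mm above the worktop when raised, 47 mm when pressed in.
- charger_on_end (a point): The same at the near end: press down here to switch on.
- test_top (a point): Centre of the top of the yellow test button, 22 mm across, 50.5 mm above the worktop at rest.
- test_button (a joint): Travel of the yellow button: 0 = up, about 0.0055 m = fully down on its rubber stop. Springs back when let go. About 3 mm down (some 4 N) it tips the trip mechanism over, which then snaps out by itself; pressing on to the bottom does no harm.
- reset_top (a point): Centre of the top of the blue reset button, 22 mm across, 65 mm behind the yellow one (block's x). 46.5 mm above the worktop when in, 50.5 mm when popped up.
- reset_button (a joint): Height of the blue button: 0 = in (supply on), about 0.004 m = popped up (tripped; the small window between the buttons then turns from green to red). Pressed more than half down (some 3 N) it snaps in and stays in.
- spare1_rocker (a joint): Like charger_rocker, of an empty socket; off (about -0.13) at the start, must stay off.
- spare2_rocker (a joint): Like charger_rocker, of the other empty socket; off (about -0.13) at the start, must stay off.
- charger_socket (a point): Centre of the face of the socket that the charger is plugged into, 86.5 mm behind the pivot of that socket's rocker.
- battery_charger: Loose black plug-in charger, 66 by 56 by 35 mm high with two green-and-brass cells on top, its three pins in the socket. Origin: centre of its underside, on the socket's face. Its front edge stands 53 mm behind the rocker's pivot.
- battery_1: Loose red and white cell, 50 mm long, 15 mm thick, lying; bystander. Origin under its centre, as for all the bystanders.
- pen_1: Blue pen, 145 mm long, lying; bystander.
- pegs_4: White clothes peg, 72 mm long, lying; bystander.
- tape_1: Roll of black tape, 58 mm across, 19 mm high; bystander.
- bottle_2: Brown dropper bottle, 33 mm across, 102 mm tall; bystander.
- keys_1: Bunch of keys, 110 by 121 mm, lying; bystander.
- sewing_tin: Closed grey tin box, 70 by 114 by 37 mm; bystander.

How it is judged:
By the outcome, as a careful person would: the job done as asked, in the order asked, and still so for the second after the job is handed in, with the robot touching nothing.
It also fails if it takes over 51 s, if anything falls off the work surface, if the arm or the gripper's body presses on something with over 40 N, if the wrist force passes 120 N, or if a joint passes its speed limit or range.

## Robot

A 7-joint arm with a two-finger parallel gripper is mounted at the origin on a cart in front of the work surface, level with it; the furniture and walls round the work are solid. World frame = base frame: x ahead of the robot, y to its left, z up, the work surface at z = 0. Lengths are in m, angles in degrees, forces in N, time in s.
With the tool pointing down it reaches from about 0.4 to 0.85 m from the base axis. Payload 6.9 kg.
Tool frame: the origin (TCP) lies midway between the tips of the shut fingers; the grasp point (between the pads) lies 19 mm behind it; z points along the fingers, y is the line along which they close (so a half turn about z gives the same grasp; the last joint's range is limited). The gripper opens to 85 mm and grips with 20 to 120 N. Pads are 22 mm wide; open, the fingers measure 114 mm over their backs; the gripper's body (76 mm by 85 mm) begins 54 mm behind the grasp point. The pads swing forward as they close: fully open they stand 13 mm farther back than shut.
Start: joints at [72.622, 29.078, -13.613, 85.955, 7.202, 65.827, -8.869], TCP at [0.248, -0.574, 0.231] pointing down, gripper open.
Joint ranges: [-176.47, 176.47], [-13.61, 117.27], [-81.72, 77.17], [0.22, 143.17], [-87.28, 267.28], [10, 112.55], [-165.47, 165.47]. Speed limits (degrees/s): [136.94, 136.94, 180, 180, 180, 180, 180].

## Interface

Orientations are given as [roll, pitch, yaw] about the fixed x, y, z axes, in that order (R = Rz(yaw) Ry(pitch) Rx(roll)).
In Python, from cell import arm gives the robot as it stands. The module is installed in compiled form; this text tells all that it offers.
- The arm moves only by the tool jog_arm, never from a script. Its argument "rows" is a list of rows, each an object of numbers: "x", "y", "z": the shift along the world's x, y, z in mm; "twist": the turn about the world's z in degrees; "grip": the closure in counts, from 0 (fully open) to 255 (shut). A call has 1 to 5 rows; each row is the pose to reach, as a shift and turn from the pose commanded when the call began; what a row does not reach only later rows make up. A row lasts 1/8 s, in which the tool goes at most 62.5 mm and 10.7 degrees, less where a joint would pass 70% of its speed; a pose out of reach is approached as far as the arm can. A call with a gripper value outside its range is refused whole. The fingers move at their own pace and stop on an object; "force" is the grip in N (left out, the last holds). Time passes only in rows, so rows that repeat a pose let the fingers close. It gives the time, the measured TCP pose, the force, the opening and the grip force at its end, in the units of the state.
- arm.get_state(): the state, without advancing time (a new reading comes with each control period).
- arm.get_image(name): name is "scene" or "top" or "wrist"; returns a dict with "pixels" (480x640x3 uint8, red, green, blue), "fx", "fy", "cx", "cy" (pixels), "rvec" (rotation vector, rad) and "tvec" (3), from world to camera coordinates, as OpenCV has them; the wrist camera has in their place "mount" (4x4, takes a point from camera to tool coordinates, whose origin is the TCP and whose axes are the flange's). Camera axes: x right, y down, z forward; pixel columns grow to the right and rows downward; lengths in m; the calibration is good to about 2 mm. The wrist camera is an equidistant fisheye: a pixel r from the principal point sees the ray r / f radians off the axis. A picture is of the moment at which its call begins: read the wrist's pose just before it. There is no depth.
- arm.close_job(): hands the job in; it is judged then, once.
The state is a dict: "t": time; "joint_pos": joint angles; "dq": joint speeds; "joint_torque": joint torques, N m; "tool_pos": TCP position; "tool_rot": TCP orientation; "contact_force": force on the tool from outside, world axes, zero at the start; "wrist_torque": the same for the moment, N m; "grip_width": opening from 0.0 (shut) to 1.0 (fully open); "grasp_force": force on a finger pad.
Only numpy, scipy, OpenCV 4.12 (cv2) and the standard library are available. Lean on these libraries where they do the work, as an engineer would, in place of code of your own. Each camera call takes 0.05 s, during which the arm holds its last target. There are 200 camera calls.

## Working session

There is one attempt and no reset: what is moved stays moved. The work goes in short steps, Python scripts to look and compute and a tool call to move; the robot and the scene stay as the last step left them, time stands still between calls to the robot, and variables do not carry over. Pictures are saved under pics/ and viewed, at most 10 in all, crops included, and the job is handed in when it is done.

Besides the shell and the picture viewer there is one more tool, called after "Call:" by a JSON object that holds its "op" and its "data". jog_arm: Moves the arm, as the interface text tells. Its arguments: {"type":"object","properties":{"rows":{"type":"array"},"force":{"type":"number"}},"required":["rows"]}

```bash
mkdir -p pics
cat > h.py <<'E'
import numpy as np, cv2
from cell import arm
def ray(im,u,v,z):
    R=cv2.Rodrigues(np.array(im["rvec"],float))[0]; t=np.array(im["tvec"],float).ravel()
    d=R.T@np.array([(u-im["cx"])/im["fx"],(v-im["cy"])/im["fy"],1]); c=-R.T@t
    return c+d*(z-c[2])/d[2]
def blobs(im,lo,hi,amin=30):
    hsv=cv2.cvtColor(im["pixels"],cv2.COLOR_RGB2HSV)
    m=cv2.inRange(hsv,lo,hi); n,l,s,c=cv2.connectedComponentsWithStats(m)
    return [(c[i],s[i]) for i in range(1,n) if s[i][4]>=amin]
def save(im,name): cv2.imwrite("pics/"+name,cv2.cvtColor(im["pixels"],cv2.COLOR_RGB2BGR))
E
python3 - <<'E'
from h import *
a=arm.get_image("top"); save(a,"top1.png"); b=arm.get_image("scene"); save(b,"scene1.png")
s=arm.get_state(); print(s)
for nm,lo,hi in (("red",(0,150,80),(6,255,255)),("red2",(172,150,80),(180,255,255)),("yel",(22,130,120),(34,255,255)),("blue",(98,130,60),(125,255,255))):
    for c,st in blobs(a,lo,hi): print(nm,c.round(1),st,ray(a,*c,0.048).round(4))
E
```

```text
{'t': 0.1, 'joint_pos': array([ 72.62259689,  29.12036546, -13.61085847,  86.00045383,
         7.20264324,  65.82633752,  -8.86920559]), 'dq': array([-0.06512507, -0.05407224,  0.04256153, -0.18147656,  0.04844516,
        0.09354991,  0.03318341]), 'joint_torque': array([-5.56119630e-03, -6.21832395e+01, -2.19535120e+00, -2.50201124e+01,
        1.24507584e-02,  7.76108442e-03,  2.35722047e-05]), 'tool_pos': array([ 0.24821299, -0.57313701,  0.23053647]), 'tool_rot': array([-1.79911727e+02,  1.22362364e-03,  2.34240601e+01]), 'contact_force': array([ 0.22568241, -0.43221357,  0.19775318]), 'wrist_torque': array([-0.03624111,  0.08707931, -0.019003  ]), 'grasp_force': 0.0, 'grip_width': 0.9992444660009783}
red [286.7 240.8] [281 233  12  17 138] [0.5372 0.0961 0.048 ]
red [257.9 247.3] [252 240  13  16 139] [0.5205 0.166  0.048 ]
red [229.1 253.5] [224 246  12  16 137] [0.5047 0.2359 0.048 ]
red [304.1 264.7] [299 259  11  12  60] [0.4796 0.0529 0.048 ]
yel [315.1 232.9] [311 229   9   9  63] [0.557  0.0272 0.048 ]
blue [309.5 207.1] [306 203   8   9  59] [0.62   0.0415 0.048 ]
blue [563.7 217.7] [540 202  52  30 744] [ 0.5999 -0.5746  0.048 ]
blue [425.9 293.8] [419 268  15  53 148] [ 0.4127 -0.2414  0.048 ]
```

View pics/top1.png

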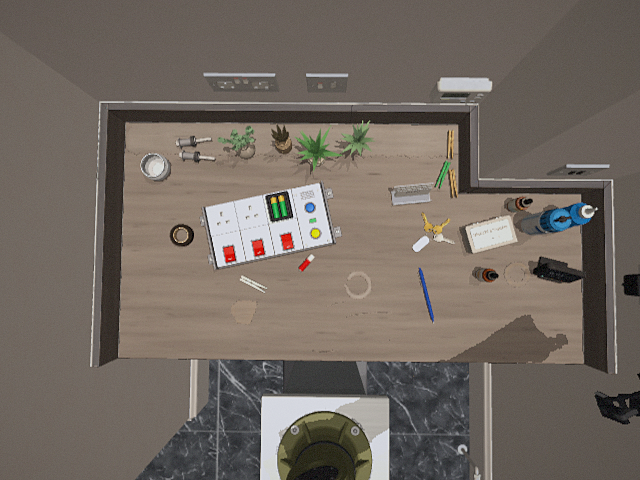

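View pics/scene1.png

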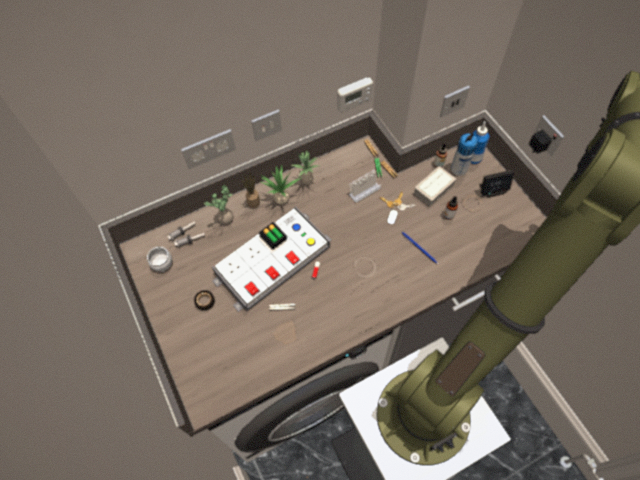

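The top view shows the charger at (279,206), and its rocker is the right-hand one at (287,241). Yellow is at (315,233) and blue at (310,207). Checks: yellow to blue is 65 mm, rocker spacing is 72 mm and block yaw is about 13°, all consistent with the given sizes. I'll approach with the fingers shut.

Call:
{"op": "jog_arm", "data": {"rows": [{"x": 22, "y": 50, "twist": -2, "grip": 255}, {"x": 44, "y": 105, "twist": -4, "grip": 255}, {"x": 67, "y": 160, "twist": -6, "grip": 255}, {"x": 90, "y": 215, "twist": -8, "grip": 255}, {"x": 115, "y": 270, "twist": -10, "grip": 255}], "force": 30}}

```text
validation failed for argument at $.ro...
```

Call:
{"op": "jog_arm", "data": {"rows": [{"x": 24, "y": 55}, {"x": 48, "y": 110}, {"x": 72, "y": 165}, {"x": 96, "y": 220}, {"x": 120, "y": 275}]}}

```text
validation failed for argument at $.ro...
```

Call:
{"op": "jog_arm", "data": {"rows": [{"x": 20, "y": 50}, {"x": 40, "y": 100, "z": -20}, {"x": 50, "y": 120, "z": -40}, {"x": 50, "y": 120, "z": -50}, {"x": 50, "y": 120, "z": -50}]}}

```text
validation failed for argument at $.ro...
```

Call:
{"op": "jog_arm", "data": {"rows": [{"x": 22, "y": 50, "z": 0, "twist": -2, "grip": 255}, {"x": 44, "y": 105, "z": 0, "twist": -4, "grip": 255}, {"x": 67, "y": 160, "z": 0, "twist": -6, "grip": 255}, {"x": 90, "y": 215, "z": 0, "twist": -8, "grip": 255}, {"x": 115, "y": 270, "z": 0, "twist": -10, "grip": 255}], "force": 30}}

```text
t: 0.72
tool_pos: [0.3637, -0.3016, 0.2312]
tool_rot: [-180.0, 0.0, 13.3]
contact_force: [1.9, -0.7, 0.5]
grip_width: 0.002
grasp_force: 0.0
```

Call:
{"op": "jog_arm", "data": {"rows": [{"x": 24, "y": 55, "z": 0, "twist": 0, "grip": 255}, {"x": 48, "y": 110, "z": 0, "twist": 0, "grip": 255}, {"x": 72, "y": 165, "z": 0, "twist": 0, "grip": 255}, {"x": 96, "y": 220, "z": 0, "twist": 0, "grip": 255}, {"x": 120, "y": 275, "z": 0, "twist": 0, "grip": 255}]}}

```text
t: 1.35
tool_pos: [0.4838, -0.0268, 0.2312]
tool_rot: [180.0, 0.0, 13.4]
contact_force: [1.0, -0.9, 0.5]
grip_width: 0.004
grasp_force: 0.0
```

Call:
{"op": "jog_arm", "data": {"rows": [{"x": 20, "y": 50, "z": 0, "twist": 0, "grip": 255}, {"x": 40, "y": 100, "z": -20, "twist": 0, "grip": 255}, {"x": 50, "y": 110, "z": -40, "twist": 0, "grip": 255}, {"x": 50, "y": 110, "z": -50, "twist": 0, "grip": 255}, {"x": 50, "y": 110, "z": -50, "twist": 0, "grip": 255}]}}

```text
t: 1.98
tool_pos: [0.5325, 0.0794, 0.1804]
tool_rot: [180.0, 0.2, 13.3]
contact_force: [0.3, -0.4, -0.1]
grip_width: -0.001
grasp_force: 0.0
```

```bash
cat >> h.py <<'E'
from scipy.spatial.transform import Rotation as Ro
def wray(im,s,u,v,z):
    M=np.array(im["mount"]); T=np.eye(4); T[:3,:3]=Ro.from_euler("xyz",s["tool_rot"],degrees=True).as_matrix(); T[:3,3]=s["tool_pos"]
    W=T@M; p=np.array([(u-im["cx"])/im["fx"],(v-im["cy"])/im["fy"]]); th=np.linalg.norm(p)
    d=W[:3,:3]@np.r_[p/th*np.sin(th),np.cos(th)]; c=W[:3,3]
    return c+d*(z-c[2])/d[2]
E
python3 - <<'E'
from h import *
s=arm.get_state(); w=arm.get_image("wrist"); save(w,"w1.png"); print(s["tool_pos"],s["tool_rot"],s["t"],np.round(w["mount"],3),w["fx"])
for nm,lo,hi in (("red",(0,150,80),(6,255,255)),("red2",(172,150,80),(180,255,255)),("yel",(22,130,120),(34,255,255)),("blue",(98,130,60),(125,255,255))):
    for c,st in blobs(w,lo,hi,150): print(nm,c.round(1),st,wray(w,s,*c,0.048).round(4))
E
```

```text
[0.5324666  0.07938749 0.18035785] [1.79953809e+02 1.61624453e-01 1.33024955e+01] 1.975 [[-0.001 -0.946 -0.323  0.084]
 [ 1.    -0.001 -0.     0.   ]
 [ 0.    -0.323  0.946 -0.143]
 [ 0.     0.     0.     1.   ]] 371.64829954431775
red [290.2 202.8] [284 194  19  22 230] [0.5469 0.1059 0.048 ]
red [209.3 218.1] [ 195  197   30   44 1157] [0.5208 0.1663 0.048 ]
red [131.1 218.8] [117 199  29  41 977] [0.5049 0.2359 0.048 ]
red [331.4 276.4] [315 262  35  29 460] [0.4946 0.0607 0.048 ]
yel [392.5 213.9] [380 201  26  27 533] [0.5566 0.0271 0.048 ]
blue [395.4 129.1] [382 116  28  28 587] [0.6201 0.0425 0.048 ]
blue [550.5 366.2] [535 324  31  83 330] [ 0.4383 -0.2036  0.048 ]
```

View pics/w1.png

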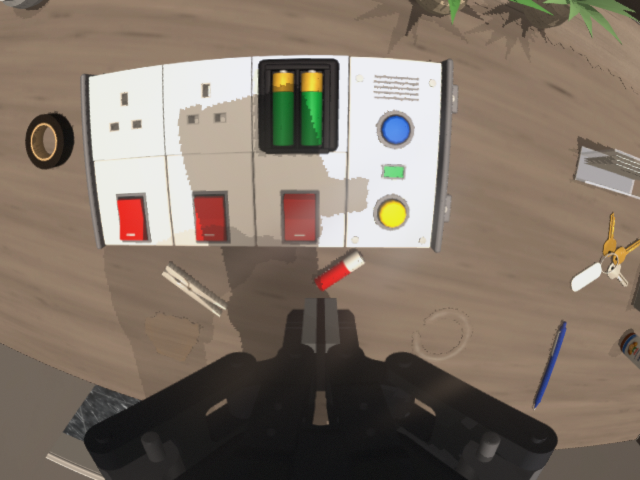

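The wrist view agrees with the top view: yellow (393,214), blue (395,129), charger at (298,105) with its rocker at (300,217), and a green window. The pivot is near (0.537, 0.096) and the off end near (0.552, 0.100). I'll go above that.

Call:
{"op": "jog_arm", "data": {"rows": [{"x": 19, "y": 19, "z": -30, "twist": 0, "grip": 255}, {"x": 19, "y": 19, "z": -70, "twist": 0, "grip": 255}, {"x": 19, "y": 19, "z": -105, "twist": 0, "grip": 255}, {"x": 19, "y": 19, "z": -118, "twist": 0, "grip": 255}, {"x": 19, "y": 19, "z": -118, "twist": 0, "grip": 255}]}}

```text
t: 2.65
tool_pos: [0.5525, 0.0997, 0.0636]
tool_rot: [180.0, 0.0, 13.4]
contact_force: [-1.3, 0.3, 0.2]
grip_width: -0.001
grasp_force: 0.0
```

Run:
```python
from h import *
s=arm.get_state(); w=arm.get_image("wrist"); save(w,"w2.png"); print(s["tool_pos"],s["tool_rot"],s["contact_force"])
```

```text
[0.55250407 0.09968712 0.0636366 ] [1.79983463e+02 1.43921465e-02 1.33540106e+01] [-1.33917471  0.29293502  0.21304939]
```

View pics/w2.png

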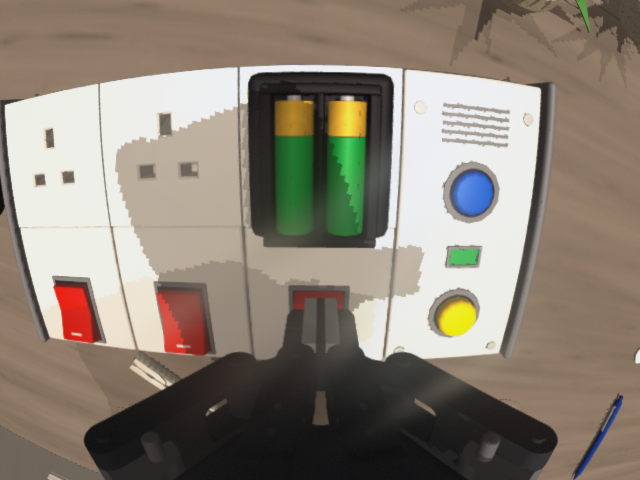

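The tips at (320,310) sit centred over the far end of the charger's rocker. The charger's front edge, at row 240, is well clear. Pressing gently now.

Call:
{"op": "jog_arm", "data": {"rows": [{"x": 0, "y": 0, "z": -6, "twist": 0, "grip": 255}, {"x": 0, "y": 0, "z": -10, "twist": 0, "grip": 255}, {"x": 0, "y": 0, "z": -12, "twist": 0, "grip": 255}, {"x": 0, "y": 0, "z": -14, "twist": 0, "grip": 255}, {"x": 0, "y": 0, "z": -15, "twist": 0, "grip": 255}]}}

```text
t: 3.32
tool_pos: [0.5523, 0.1006, 0.0482]
tool_rot: [-180.0, 0.0, 13.4]
contact_force: [0.5, -0.0, -0.7]
grip_width: 0.004
grasp_force: 0.0
```

Call:
{"op": "jog_arm", "data": {"rows": [{"x": 0, "y": 0, "z": -1, "twist": 0, "grip": 255}, {"x": 0, "y": 0, "z": -2, "twist": 0, "grip": 255}, {"x": 0, "y": 0, "z": -2, "twist": 0, "grip": 255}]}}

```text
t: 3.7
tool_pos: [0.5523, 0.1006, 0.0464]
tool_rot: [-180.0, 0.0, 13.4]
contact_force: [-1.3, -0.7, 2.9]
grip_width: -0.001
grasp_force: 1.7
```

Call:
{"op": "jog_arm", "data": {"rows": [{"x": 0, "y": 0, "z": 10, "twist": 0, "grip": 255}, {"x": 0, "y": 0, "z": 24, "twist": 0, "grip": 255}, {"x": -30, "y": -37, "z": 80, "twist": 0, "grip": 255}, {"x": -55, "y": -77, "z": 105, "twist": 0, "grip": 255}, {"x": -55, "y": -77, "z": 105, "twist": 0, "grip": 255}]}}

```text
t: 4.32
tool_pos: [0.4969, 0.0196, 0.1542]
tool_rot: [179.8, -0.2, 13.1]
contact_force: [0.6, 0.7, -0.2]
grip_width: -0.001
grasp_force: 0.0
```

Run:
```python
from h import *
s=arm.get_state(); w=arm.get_image("wrist"); print(s["tool_pos"],s["contact_force"])
p=cv2.cvtColor(w["pixels"],cv2.COLOR_RGB2BGR)[60:300,20:420]; cv2.imwrite("pics/w3.png",cv2.resize(p,(800,480)))
for c,st in blobs(w,(22,130,120),(34,255,255),150): print(c,wray(w,s,*c,0.0505))
for c,st in blobs(w,(98,130,60),(125,255,255),150): print(c,wray(w,s,*c,0.0465))
```

```text
[0.49693462 0.01964396 0.1542339 ] [ 0.58028371  0.69354974 -0.21351606]
[328.42525773 154.40206186] [0.55704925 0.02733886 0.0505    ]
[328.93685567  59.55798969] [0.61961221 0.04152839 0.0465    ]
[539.20623501 350.9736211 ] [ 0.43473738 -0.20965935  0.0465    ]
```

View pics/w3.png

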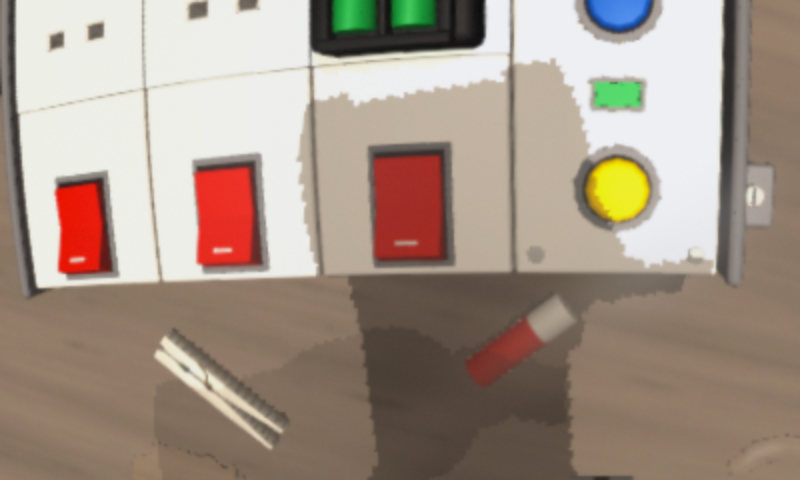

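Run:
```python
from h import *
s=arm.get_state(); w=arm.get_image("wrist"); save(w,"w4.png")
s1=dict(tool_pos=[0.5324666,0.07938749,0.18035785],tool_rot=[179.9538,0.1616,13.3025])
w1=dict(w); w1["pixels"]=cv2.cvtColor(cv2.imread("pics/w1.png"),cv2.COLOR_BGR2RGB)
ex=np.array([.9739,.227]); 
for W,S in ((w1,s1),(w,s)):
  for c,st in blobs(W,(0,130,40),(8,255,255),400)+blobs(W,(172,130,40),(180,255,255),400):
    top=wray(W,S,c[0],st[1],.048)[:2]; bot=wray(W,S,c[0],st[1]+st[3],.048)[:2]
    print(c.round(1),st,(np.array([top,bot])@ex*1000).round(1),wray(W,S,*c,.048).round(4))
```

```text
[294.8 214. ] [284 194  31  46 802] [563.5 526.7] [0.539  0.1005 0.048 ]
[209.6 218.3] [ 194  197   32   44 1243] [562.  525.7] [0.5206 0.1661 0.048 ]
[131.4 218.9] [ 117  198   30   42 1020] [563.2 526.5] [0.5049 0.2355 0.048 ]
[331.5 276.2] [315 261  35  30 491] [509.  482.2] [0.4949 0.0607 0.048 ]
[226.9 165. ] [ 209  139   36   53 1776] [561.5 524.7] [0.5359 0.0956 0.048 ]
[135.1 169. ] [ 119  144   33   51 1424] [562.5 524.8] [0.5203 0.1651 0.048 ]
[ 62.3 174.9] [  49  152   28   46 1062] [562.9 525.6] [0.5044 0.2344 0.048 ]
[273.5 238.1] [255 221  39  34 585] [503.5 478.2] [0.4916 0.0537 0.048 ]
```

The force trace and the edge shift relative to the spare rockers both say the charger's rocker is off. The spares are unchanged. Next is the yellow button at (0.557, 0.027).

Call:
{"op": "jog_arm", "data": {"rows": [{"x": 50, "y": 6, "z": 0, "twist": 0, "grip": 255}, {"x": 60, "y": 7, "z": -50, "twist": 0, "grip": 255}, {"x": 60, "y": 7, "z": -85, "twist": 0, "grip": 255}, {"x": 60, "y": 7, "z": -95, "twist": 0, "grip": 255}, {"x": 60, "y": 7, "z": -95, "twist": 0, "grip": 255}]}}

```text
t: 5.05
tool_pos: [0.5574, 0.0316, 0.056]
tool_rot: [-180.0, 0.1, 13.5]
contact_force: [-0.1, 0.2, -0.7]
grip_width: -0.001
grasp_force: 0.0
```

Call:
{"op": "jog_arm", "data": {"rows": [{"x": 0, "y": -4, "z": 0, "twist": 0, "grip": 255}, {"x": 0, "y": -4, "z": -4, "twist": 0, "grip": 255}, {"x": 0, "y": -4, "z": -6, "twist": 0, "grip": 255}, {"x": 0, "y": -4, "z": -8, "twist": 0, "grip": 255}, {"x": 0, "y": -4, "z": -10, "twist": 0, "grip": 255}]}}

```text
t: 5.68
tool_pos: [0.5577, 0.0264, 0.0465]
tool_rot: [180.0, -0.0, 13.4]
contact_force: [1.3, -0.8, 1.9]
grip_width: -0.007
grasp_force: 1.2
```

Call:
{"op": "jog_arm", "data": {"rows": [{"x": 0, "y": 0, "z": 0, "twist": 0, "grip": 255}, {"x": 0, "y": 0, "z": 0, "twist": 0, "grip": 255}]}}

```text
t: 5.92
tool_pos: [0.5575, 0.0264, 0.0463]
tool_rot: [180.0, -0.0, 13.4]
contact_force: [1.4, -0.8, 1.3]
grip_width: 0.0
grasp_force: 0.7
```

Run:
```python
from h import *
s=arm.get_state(); w=arm.get_image("wrist"); print(s["tool_pos"],s["contact_force"],s["t"])
for c,st in blobs(w,(40,100,80),(80,255,255),40): print("green",c,st,wray(w,s,*c,.042).round(3))
for a,b in (((0,130,60),(8,255,255)),((172,130,60),(180,255,255))):
  for c,st in blobs(w,a,b,40): print("red",c,st,wray(w,s,*c,.042).round(3))
for c,st in blobs(w,(98,130,60),(125,255,255),150): print("blue",c,wray(w,s,*c,0.0465))
```

```text
[0.55752844 0.02644701 0.04626082] [ 1.3691027  -0.75842735  1.30576966] 5.925
green [135.09843206 162.44744483] [ 116  110   39  109 3444] [0.607 0.12  0.042]
green [ 91.035505   165.69320924] [  73  116   37  103 2901] [0.601 0.143 0.042]
red [318.64353312 246.72870662] [300 238  37  18 634] [0.588 0.034 0.042]
red [ 54.93148756 309.12810887] [  31  277   50   66 2131] [0.517 0.169 0.042]
red [166.75313404 320.91578271] [ 139  285   58   73 3111] [0.532 0.098 0.042]
blue [316.3990333  165.07948443] [0.6213699  0.04278339 0.0465    ]
blue [566.04884319 448.10796915] [ 0.47579848 -0.18098506  0.0465    ]
```

The window is now red, so it has tripped. Next: lift, then press blue at (0.620, 0.0415).

Call:
{"op": "jog_arm", "data": {"rows": [{"x": 0, "y": 0, "z": 14, "twist": 0, "grip": 255}, {"x": 5, "y": 1, "z": 24, "twist": 0, "grip": 255}, {"x": 50, "y": 12, "z": 24, "twist": 0, "grip": 255}, {"x": 62, "y": 15, "z": 18, "twist": 0, "grip": 255}, {"x": 62, "y": 15, "z": 14, "twist": 0, "grip": 255}]}}

```text
t: 6.6
tool_pos: [0.6196, 0.0419, 0.0599]
tool_rot: [-180.0, 0.0, 13.4]
contact_force: [-0.2, 0.3, 0.2]
grip_width: -0.0
grasp_force: 0.0
```

Call:
{"op": "jog_arm", "data": {"rows": [{"x": 0, "y": 0, "z": 0, "twist": 0, "grip": 255}, {"x": 0, "y": 0, "z": -5, "twist": 0, "grip": 255}, {"x": 0, "y": 0, "z": -9, "twist": 0, "grip": 255}, {"x": 0, "y": 0, "z": -12, "twist": 0, "grip": 255}, {"x": 0, "y": 0, "z": -14, "twist": 0, "grip": 255}]}}

```text
t: 7.22
tool_pos: [0.6192, 0.0414, 0.0461]
tool_rot: [180.0, 0.0, 13.4]
contact_force: [-0.4, -0.1, 1.9]
grip_width: -0.003
grasp_force: 0.9
```

Call:
{"op": "jog_arm", "data": {"rows": [{"x": 0, "y": 0, "z": 20, "twist": 0, "grip": 255}, {"x": -20, "y": 0, "z": 70, "twist": 0, "grip": 255}, {"x": -70, "y": 5, "z": 100, "twist": 0, "grip": 255}, {"x": -122, "y": 8, "z": 105, "twist": 0, "grip": 255}, {"x": -122, "y": 8, "z": 105, "twist": 0, "grip": 255}]}}

```text
t: 7.85
tool_pos: [0.4938, 0.0495, 0.152]
tool_rot: [179.9, 0.1, 13.5]
contact_force: [0.8, -1.3, -0.1]
grip_width: -0.001
grasp_force: 0.0
```

Run:
```python
from h import *
s=arm.get_state(); w=arm.get_image("wrist"); print(s["tool_pos"],s["tool_rot"],s["t"]); save(w,"w5.png")
for nm,a,b in (("green",(40,100,80),(80,255,255)),("red",(0,130,50),(8,255,255)),("red",(172,130,50),(180,255,255)),("blue",(98,130,60),(125,255,255))):
  for c,st in blobs(w,a,b,60): print(nm,c.round(1),st,wray(w,s,*c,.048).round(4))
```

```text
[0.49378516 0.04953924 0.15200523] [1.79940012e+02 9.58213889e-02 1.35188341e+01] 7.85
green [244.8  46.3] [ 234   17   23   59 1284] [0.6128 0.1284 0.048 ]
green [276.5  45.1] [ 265   16   24   59 1324] [0.6174 0.1079 0.048 ]
green [374.4 112.6] [364 107  22  12 261] [0.588  0.0351 0.048 ]
red [266.7 166.6] [ 249  140   36   54 1854] [0.536  0.0961 0.048 ]
red [168.4 169.1] [ 152  144   34   51 1573] [0.5203 0.1654 0.048 ]
red [ 87.9 174. ] [  74  150   30   48 1205] [0.5045 0.2347 0.048 ]
red [308.3 241.6] [289 226  40  32 590] [0.4908 0.057  0.048 ]
blue [375.7  65.2] [360  50  32  31 770] [0.6193 0.042  0.048 ]
blue [558.6 353.3] [542 303  34  96 411] [ 0.4347 -0.2036  0.048 ]
```

View pics/w5.png

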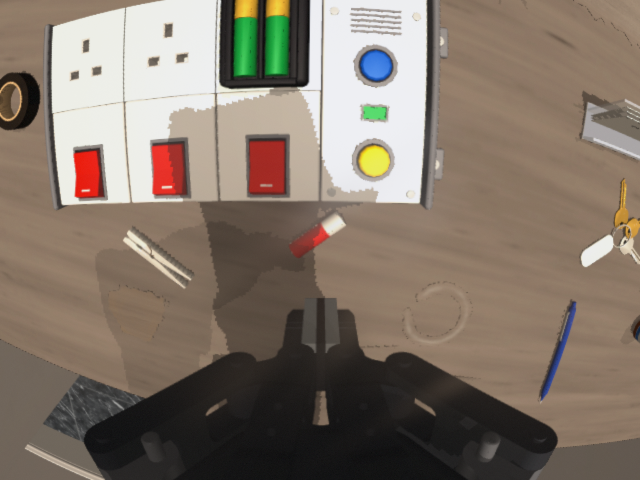

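The window is green again at (374,113), so blue has stayed in. Last is the near end of the charger's rocker at about (0.522, 0.093).

Call:
{"op": "jog_arm", "data": {"rows": [{"x": 25, "y": 43, "z": -20, "twist": 0, "grip": 255}, {"x": 25, "y": 43, "z": -60, "twist": 0, "grip": 255}, {"x": 25, "y": 43, "z": -85, "twist": 0, "grip": 255}, {"x": 25, "y": 43, "z": -90, "twist": 0, "grip": 255}, {"x": 25, "y": 43, "z": -90, "twist": 0, "grip": 255}]}}

```text
t: 8.52
tool_pos: [0.5232, 0.0926, 0.0613]
tool_rot: [-180.0, -0.0, 13.4]
contact_force: [0.6, -0.7, 0.6]
grip_width: 0.001
grasp_force: 0.0
```

Call:
{"op": "jog_arm", "data": {"rows": [{"x": -2, "y": 0, "z": -6, "twist": 0, "grip": 255}, {"x": -2, "y": 0, "z": -9, "twist": 0, "grip": 255}, {"x": -2, "y": 0, "z": -11, "twist": 0, "grip": 255}, {"x": -2, "y": 0, "z": -13, "twist": 0, "grip": 255}, {"x": -2, "y": 0, "z": -15, "twist": 0, "grip": 255}]}}

```text
t: 9.15
tool_pos: [0.5205, 0.0925, 0.0463]
tool_rot: [180.0, -0.0, 13.4]
contact_force: [-1.8, -0.1, 5.7]
grip_width: -0.001
grasp_force: 2.9
```

Call:
{"op": "jog_arm", "data": {"rows": [{"x": 0, "y": 0, "z": 0, "twist": 0, "grip": 255}, {"x": 0, "y": 0, "z": 0, "twist": 0, "grip": 255}]}}

```text
t: 9.4
tool_pos: [0.5205, 0.0925, 0.0464]
tool_rot: [180.0, -0.0, 13.4]
contact_force: [-1.2, 0.3, 3.5]
grip_width: 0.003
grasp_force: 1.9
```

Call:
{"op": "jog_arm", "data": {"rows": [{"x": 0, "y": 0, "z": 15, "twist": 0, "grip": 255}, {"x": 0, "y": 0, "z": 50, "twist": 0, "grip": 255}, {"x": -10, "y": -30, "z": 95, "twist": 0, "grip": 255}, {"x": -24, "y": -44, "z": 105, "twist": 0, "grip": 255}, {"x": -24, "y": -44, "z": 105, "twist": 0, "grip": 255}]}}

```text
t: 10.02
tool_pos: [0.4958, 0.0473, 0.1522]
tool_rot: [179.9, -0.1, 13.3]
contact_force: [0.2, 0.1, -0.3]
grip_width: 0.001
grasp_force: 0.0
```

Run:
```python
from h import *
s=arm.get_state(); w=arm.get_image("wrist"); print(s["tool_pos"],s["tool_rot"],s["t"]); save(w,"w6.png")
s5=dict(tool_pos=[0.49378516,0.04953924,0.15200523],tool_rot=[179.94,.0958,13.5188])
w5=dict(w); w5["pixels"]=cv2.cvtColor(cv2.imread("pics/w5.png"),cv2.COLOR_BGR2RGB)
ex=np.array([.9739,.227])
for W,S in ((w5,s5),(w,s)):
  for c,st in blobs(W,(0,130,40),(8,255,255),400)+blobs(W,(172,130,40),(180,255,255),400):
    t=wray(W,S,c[0],st[1],.048)[:2]; b=wray(W,S,c[0],st[1]+st[3],.048)[:2]
    print(c.round(1),st,(np.array([t,b])@ex*1000).round(1))
g=lambda W:cv2.resize(cv2.cvtColor(W["pixels"],cv2.COLOR_RGB2BGR)[90:230,60:410],(800,320),interpolation=cv2.INTER_CUBIC)
cv2.imwrite("pics/cmp.png",np.vstack([g(w5),g(w)])[:600])
```

```text
[0.49584028 0.04729866 0.15224846] [ 1.79945587e+02 -6.28617462e-02  1.33043689e+01] 10.025
[266.7 166.6] [ 249  140   36   54 1854] [561.8 525. ]
[168.4 169.1] [ 152  144   34   51 1573] [562.1 525.6]
[ 87.9 174. ] [  74  150   30   48 1205] [563.1 525.7]
[308.3 241.6] [289 226  40  32 590] [502.3 478.5]
[262.8 167.3] [ 244  141   37   55 1877] [563.1 525.5]
[165.2 172.3] [ 149  147   34   51 1542] [562.3 525.6]
[ 85.7 177.3] [  71  153   30   48 1182] [563.4 525.8]
[305.  243.7] [286 228  40  32 589] [502.6 478.7]
```

```bash
python3 -c "
import cv2;p=cv2.imread('pics/cmp.png');cv2.imwrite('pics/cmp2.png',cv2.resize(p,(800,600)))"
```

```text
(no output)
```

View pics/cmp2.png

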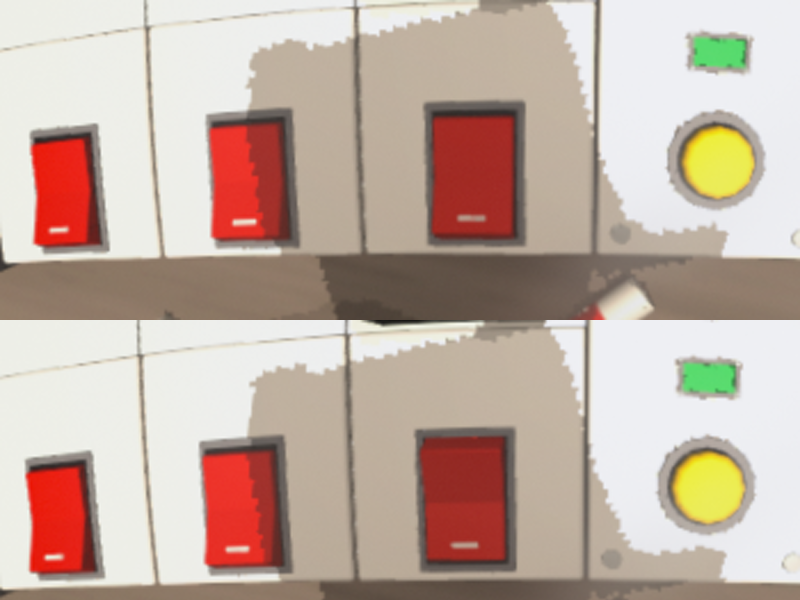

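The lower picture shows the charger's rocker (465,500) tipped the other way from the upper one: its far half is darker and raised, so it is on. Both spares are unchanged, the window at (708,378) is green and the arm is clear. Handing in.

```bash
python3 -c "
from cell import arm; print(arm.close_job())"
```

```text
the job is handed in; nothing more can be done
None
```

The trip test is done and handed in: charger socket switched off, yellow test button pressed and tripped (window red), blue button reset (window green), charger socket back on; the two spare rockers stayed off, nothing was grasped or lifted, and it took about 10 s.

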